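# Seat the copper cooling rod in the heat sink

## Robot

A 7-joint arm with a two-finger parallel gripper is mounted at the origin on the work surface. World frame = base frame: x ahead of the robot, y to its left, z up, the work surface at z = 0. Lengths are in m, angles in rad, forces in N, time in s.
With the tool pointing down it reaches from about 0.425 to 0.925 m from the base axis. Payload 6.8 kg.
Tool frame: the origin (TCP) lies midway between the tips of the shut fingers; the grasp point (between the pads) lies 19 mm behind it; z points along the fingers, y is the line along which they close (so a half turn about z gives the same grasp; the last joint's range is limited). The gripper opens to 85 mm and grips with 20 to 120 N. Pads are 22 mm wide; open, the fingers measure 114 mm over their backs; the gripper's body (76 mm by 85 mm) begins 54 mm behind the grasp point. The pads swing forward as they close: fully open they stand 13 mm farther back than shut.
Start: joints at [1.032, 0.477, 0.022, 1.555, -0.011, 1.109, -0.083], TCP at [0.282, -0.613, 0.231] pointing down, gripper open.
Joint ranges: [-2.96, 2.96], [-0.34, 2.1], [-1.41, 1.46], [0.24, 2.44], [-1.37, 4.51], [0.17, 1.92], [-2.96, 2.96]. Speed limits (rad/s): [2.39, 2.39, 3.14, 3.14, 3.14, 3.14, 3.14].

## Interface

Orientations are given as a rotation vector (axis times angle).
In Python, from bench import r gives the robot as it stands.
- The arm moves only by the tool servo_tool, never from a script. Its arguments are lists of equal length, an entry for each row: "turn": the turn, a rotation vector about the world's x, y, z in units of 5 degrees (1.0 is 5 degrees), a list of three; "slide": the shift along the world's x, y, z in units of 30 mm (1.0 is 30 mm), a list of three; "hand": the opening, from 0 (shut) to 1 (fully open). In form: {"turn": [[rx, ry, rz], ...], "slide": [[dx, dy, dz], ...], "hand": [hand, ...]}. A call has 1 to 8 rows; each row is the pose to reach, as a shift and turn from the pose commanded when the call began; what a row does not reach only later rows make up. A row lasts 1/8 s, in which the tool goes at most 62.5 mm and 10.7 degrees, less where a joint would pass 70% of its speed; a pose out of reach is approached as far as the arm can. A call with a gripper value outside its range is refused whole. The fingers move at their own pace and stop on an object; "squeeze" is the grip in N (left out, the last holds). Time passes only in rows, so rows that repeat a pose let the fingers close. It gives the time, the measured TCP pose, the force, the opening and the grip force at its end, in the units of the state.
- r.get_obs(): the state, without advancing time (a new reading comes with each control period).
- r.grab_frame(name): name is "side" or "top"; returns (picture, depth): 480x640x3 uint8, red, green, blue; 480x640 float32, m along the optical axis (not along the pixel's ray), 0 where there is no reading.
- r.get_calibration(name): a dict with "fovy" (degrees; the focal length in pixels is half the picture's height over the tangent of half this angle, whatever the lens; pixels are square), "cx", "cy" (the principal point, pixels), "k1" (the pictures are not rectified: a ray, as slopes to the right and down, at radius r is drawn at 1 + k1 r^2 times it, then the intrinsics apply), "R" (3x3) and "t" (3): a world point X has camera coordinates R X + t. Camera axes: x right, y down, z forward; pixel columns grow to the right and rows downward; lengths in m; the calibration is good to about 2 mm. A picture is of the moment at which its call begins. get_calibration takes no time and is no camera call.
- r.hand_in(): hands the job in; it is judged then, once.
The state is a dict: "clock": time; "joints": joint angles; "qvel": joint speeds; "tau": joint torques, N m; "tcp_pos": TCP position; "orientation": TCP orientation; "contact_force": force on the tool from outside, world axes, zero at the start; "moment": the same for the moment, N m; "grip_width": finger opening in m; "gripper_force": force on a finger pad.
Only numpy, scipy, OpenCV 4.12 (cv2) and the standard library are available. Lean on these libraries where they do the work, as an engineer would, in place of code of your own. Each camera call takes 0.05 s, during which the arm holds its last target. There are 200 camera calls.

## Task

Fit the copper cooling rod into the deep bore of the finned heat sink: holding it by the bare copper in front of its collar, slide the tip about halfway in and let go, then take a fresh grip further back on the black handle and push the rod home until its collar beds on the brass seat. Finish with a firm press of about 12 N of the collar on the seat, never more than 20 N, and keep the rod sliding freely without jamming or levering it in the bore. Leave the rod home and let go of it, and do not disturb the transformer, the logic probe or the nut driver.

Things in the scene. Friction and masses are not known exactly. Their poses are not given: they have to be found in the camera images.
- rod_shank (a point): First grip: point on the rod's axis, on the bare copper, 50 mm ahead of the collar's front face. x: along the rod to the tip. Rod 186 mm long, 0.12 to 0.22 kg: 12 mm copper shank 120 mm long (last 7 mm taper to a 6 mm tip), collar 26 mm across and 6 mm thick, black handle 16 mm across and 60 mm long. Centre of mass about 36 mm ahead of the collar's front face.
- rod_collar (a point): Centre of the front face of the rod's copper collar, on the rod's axis; x axis along the rod towards the tip, which is 120 mm ahead. This face beds on the brass seat.
- rod_handle (a point): Second grip: middle of the rod's black ribbed handle on its axis, 36 mm behind the collar's front face; x towards the tip.
- rest: Fixed wooden rest in which the rod lies loose at the start, level, its axis 45 mm above the desk; lift it straight up. Base 190 x 60 x 8 mm. The handle lies in a slot of its rear block (60 mm wide, top 59 mm up), out of the fingers' reach; the shank is free from the collar to a small notched post 95 to 111 mm ahead of it. Origin under the base's middle; x: towards the tip.
- sink: Fixed finned aluminium heat sink, 125 mm long, 100 mm over the fins, 78 mm high, on a foot plate 130 x 6 mm. Origin on the desk beneath the bore's mouth; x: along the bore, into the sink. The bore is level, its axis 55 mm above the desk, 13.5 mm in diameter, sharp-edged, 125 mm through. 40 mm in, a spring ball in its roof presses on the rod with about 6 N, drags at about 2 to 9 N as it slides and holds the rod where it is left.
- seat_face (a point): Centre of the outer face of the rigid brass seat ring (32 mm outside, 18 mm inside, 4 mm thick) round the bore's mouth, on the bore's axis; x axis level, along the bore, INTO the sink; the bore proper begins 4 mm in. Rod home: rod_collar lies on this point, x axes agreeing.
- seat: The same brass seat ring, fixed to the sink; origin at its back face on the bore's axis, z pointing out of the bore.
- rod: The rod itself; origin and axes as rod_collar.
- transformer: Bystander: squat black transformer with steel laminations, 85 x 66 x 59 mm, loose; origin under its middle.
- logic_probe: Bystander: green plastic logic probe, about 185 mm long and 18 mm wide, loose; origin under the middle of its green grip, x towards the steel tip.
- nut_driver: Bystander: amber-handled chrome nut driver, 185 mm long, handle 24 mm thick, loose; origin on the desk beneath the handle's front part, x towards the socket.
Mind the look-alikes: they are no part of the job. What is shaped like the rod but blue or purple is not meant. Several things have the shape of the sink; the one meant has the colours described above.

How it is judged:
On the way, in this order (a step that is already met when the one before it is completed fails the run):
1. the rod, held by the copper in front of its collar, has its tip at least 25 mm into the bore (x of rod_collar in the frame of seat_face between -0.095 and -0.02 m and angle between the x axis of rod_collar and the x axis of seat_face, either way round below 0.12 rad and x of the grasp point in the frame of rod_collar above 0.005 m and contact force between the fingers and rod above 1 N), for 0.05 s.
2. the rod is let go while only partway in (at least 35 mm of it in the bore, at least 25 mm still to go) (x of rod_collar in the frame of seat_face between -0.085 and -0.025 m and contact force between the fingers and rod below 0.1 N), for 0.1 s.
3. the rod, still at least 15 mm short of home, is gripped behind its collar (x of rod_collar in the frame of seat_face below -0.015 m and x of the grasp point in the frame of rod_collar below -0.008 m and contact force between the fingers and rod above 1 N), for 0.05 s.
4. the collar is pressed on the brass seat with at least 6 N (contact force between rod and seat above 6 N), for 0.1 s.
At the end, for the whole second after the job is handed in: The rod is home in the bore: its collar within 2 mm of the brass seat and 3 mm of the bore's axis, in line with the bore within 0.04 rad, at rest and let go (x of rod_collar in the frame of seat_face above -0.002 m and distance between rod_collar and seat_face below 0.003 m and angle between the x axis of rod_collar and the x axis of seat_face, either way round below 0.04 rad and linear speed of rod below 0.01 m/s and contact force between the fingers and rod below 0.1 N); the robot touches nothing.
It fails at once if the collar is pressed on the brass seat with more than 22 N (contact force between rod and seat above 22 N).
It fails at once if the rod is jammed or levered in the sink: contact forces on it from bore, spring ball and seat above 45 N in all (some 14 N of it is always there from the spring ball) (contact force between rod and sink above 45 N).
It fails at once if the transformer is moved by more than 15 mm (distance of transformer from where it was at the start of the episode above 0.015 m).
It fails at once if the logic probe is moved by more than 15 mm (distance of logic_probe from where it was at the start of the episode above 0.015 m).
It fails at once if the nut driver is moved by more than 15 mm (distance of nut_driver from where it was at the start of the episode above 0.015 m).
It also fails if it takes over 70 s, if anything falls off the work surface, if the arm or the gripper's body presses on something with over 40 N, if the wrist force passes 120 N, or if a joint passes its speed limit or range.

## Working session

There is one attempt and no reset: what is moved stays moved. The work goes in short steps, Python scripts to look and compute and a tool call to move; the robot and the scene stay as the last step left them, time stands still between calls to the robot, and variables do not carry over. Pictures are saved under pics/ and viewed, at most 10 in all, crops included, and the job is handed in when it is done.

Besides the shell and the picture viewer there is one more tool, called as a command line: name --argument value ..., lists and objects as JSON in quotes. servo_tool: Moves the arm, as the interface text tells. Its arguments: {"type":"object","properties":{"turn":{"type":"array"},"slide":{"type":"array"},"hand":{"type":"array"},"squeeze":{"type":"number"}},"required":["turn","slide","hand"]}

```bash
mkdir -p pics; python3 - <<'E'
from bench import r
import cv2,numpy as np
for n in("top","side"):
    p,d=r.grab_frame(n); cv2.imwrite(f"pics/{n}0.png",p[:,:,::-1]); np.savez(f"{n}0.npz",p=p,d=d)
    c=r.get_calibration(n); print(n,{k:np.round(v,4).tolist() for k,v in c.items()}, (d>0).mean())
o=r.get_obs(); print({k:np.round(v,3).tolist() for k,v in o.items()})
E
```

```text
top {'fovy': 48.5261, 'cx': 309.0613, 'cy': 236.4309, 'k1': 0.0275, 'R': [[0.02, -0.9998, 0.0085], [-0.986, -0.0212, -0.1654], [0.1655, -0.0051, -0.9862]], 't': [-0.141, 0.5056, 1.0767]} 0.9959342447916667
side {'fovy': 48.8302, 'cx': 319.5782, 'cy': 242.3471, 'k1': 0.0406, 'R': [[-0.7418, -0.6705, -0.0114], [-0.472, 0.5342, -0.7013], [0.4763, -0.5149, -0.7127]], 't': [0.3008, 0.3613, 0.9123]} 0.995791015625
{'clock': 0.1, 'joints': [1.032, 0.478, 0.022, 1.556, -0.012, 1.109, -0.083], 'qvel': [-0.001, -0.001, 0.001, -0.003, -0.002, 0.0, 0.0], 'tau': [0.003, -59.777, 1.613, -28.196, 0.013, 0.005, -0.0], 'tcp_pos': [0.282, -0.613, 0.23], 'orientation': [-3.067, -0.671, 0.001], 'contact_force': [0.723, 0.518, -0.483], 'moment': [0.053, 0.038, -0.004], 'gripper_force': 0.0, 'grip_width': 0.086}
```

View pics/top0.png

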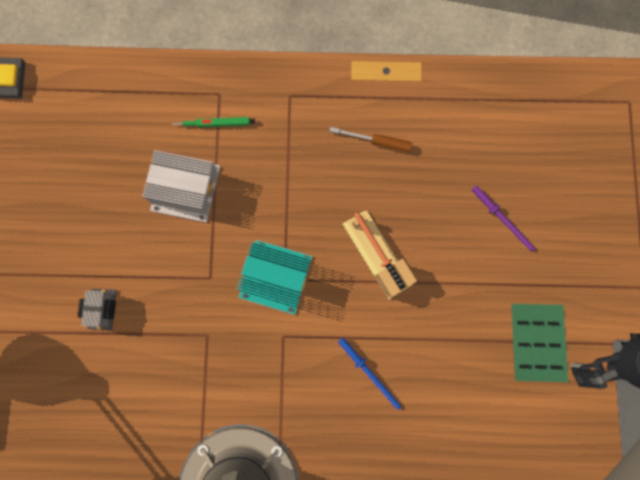

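View pics/side0.png

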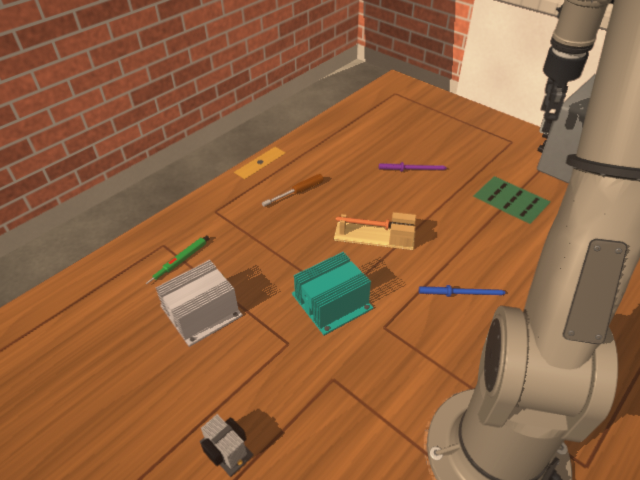

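The top view shows the silver sink near (182,185), and the rod in its rest from the tip at about (357,215) to the handle at about (403,283). The teal sink and the blue and purple rods are look-alikes. The side view shows the silver sink at (200,300) and the rod at (375,222). I can't yet see which face has the mouth, so I'll enlarge.

```bash
cat > h.py <<'E'
import numpy as np,cv2
from bench import r
def K(c): 
    f=240/np.tan(np.radians(c["fovy"])/2); return f,c["cx"],c["cy"]
def ray(n,uv):
    c=r.get_calibration(n); f,cx,cy=K(c); uv=np.atleast_2d(np.float64(uv))
    x=cv2.undistortPoints(uv.reshape(-1,1,2),np.array([[f,0,cx],[0,f,cy],[0,0,1.]]),np.array([c["k1"],0,0,0.])).reshape(-1,2)
    R=np.array(c["R"]);t=np.array(c["t"]); return -R.T@t,np.c_[x,np.ones(len(x))]@R
def plane(n,uv,z):
    o,d=ray(n,uv); return o+d*((np.asarray(z)-o[2])/d[:,2])[:,None]
def pts(n,uv,dep):
    o,d=ray(n,uv); return o+d*np.asarray(dep)[:,None]
def proj(n,X):
    c=r.get_calibration(n); f,cx,cy=K(c); P,_=cv2.projectPoints(np.float64(X).reshape(-1,1,3),cv2.Rodrigues(np.array(c["R"]))[0],np.float64(c["t"]),np.array([[f,0,cx],[0,f,cy],[0,0,1.]]),np.array([c["k1"],0,0,0.])); return P.reshape(-1,2)
def cloud(n,p,d,box):
    x0,y0,x1,y1=box; v,u=np.mgrid[y0:y1,x0:x1]; uv=np.c_[u.ravel(),v.ravel()]; return pts(n,uv,d[v,u].ravel()),p[v,u].reshape(-1,3),uv
E
python3 - <<'E'
from h import *
T=np.load("top0.npz");S=np.load("side0.npz")
a=cv2.resize(T["p"][135:235,130:240],None,fx=3.6,fy=3.6,interpolation=2)
b=cv2.resize(S["p"][250:350,145:255],None,fx=3.6,fy=3.6,interpolation=2)
c=cv2.resize(T["p"][200:305,330:425],None,fx=2.2,fy=2.2)
e=cv2.resize(S["p"][200:260,325:425],None,fx=3.6,fy=3.6,interpolation=2)[:, :360]
top=np.hstack([a,b]); low=np.zeros((235,top.shape[1],3),np.uint8); low[:231,:209]=c[:231,:209]; low[:216,396:756]=e
cv2.imwrite("pics/crop1.png",np.vstack([top,low])[:, :,::-1]); print(top.shape)
E
```

```text
(360, 792, 3)
```

View pics/crop1.png

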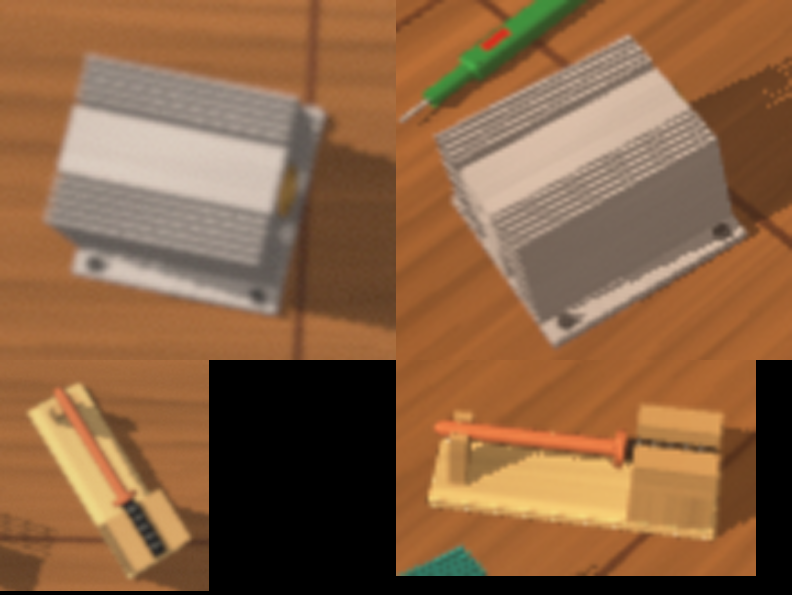

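The crop shows the brass seat on the sink's right (-y) face, at top-view pixel (210,188), so the bore runs about along +y. The rod's tip is at the post end and its collar sits against the rear block. Next I'll measure both.

```bash
python3 - <<'E'
from h import *
T=np.load("top0.npz");S=np.load("side0.npz")
for n,D,bs,br in(("top",T,(135,140,235,232),(335,200,425,305)),("side",S,(145,250,255,355),(325,200,425,260))):
    X,C,uv=cloud(n,D["p"],D["d"],bs); z=X[:,2]; hsv=cv2.cvtColor(D["p"],cv2.COLOR_RGB2HSV)
    m=(z>.072)&(z<.085); P=X[m]; print(n,"ztop",np.median(P[:,2]),m.sum())
    (c,sz,a)=cv2.minAreaRect(P[:,:2].astype(np.float32)); print(" rect",np.round(c,4),np.round(sz,4),round(a,2))
    # desk, brass
    H=hsv[uv[:,1],uv[:,0]]; b=(H[:,0]>15)&(H[:,0]<32)&(H[:,1]>110)&(z>.03)&(z<.09); 
    if b.sum(): print(" brass",b.sum(),np.round(X[b].mean(0),4),uv[b].mean(0))
    X,C,uv=cloud(n,D["p"],D["d"],br); H=hsv[uv[:,1],uv[:,0]].astype(int)
    k=(H[:,0]<13)&(H[:,1]>140)&(H[:,2]>150)&(X[:,2]>.034)&(X[:,2]<.065); 
    P=plane(n,uv[k],.045); o=P[:,:2].mean(0); _,_,V=np.linalg.svd(P[:,:2]-o); v=V[0]; v=v if v[0]>0 else -v
    s=(P[:,:2]-o)@v; w=(P[:,:2]-o)@[-v[1],v[0]]
    print(" rod",k.sum(),"zmax",np.percentile(X[k,2],[50,95]),"dir",np.degrees(np.arctan2(v[1],v[0])),"ends",o+v*s.min(),o+v*s.max(),s.max()-s.min())
    for a0 in np.arange(s.min(),s.max(),.01):
        q=(s>=a0)&(s<a0+.01); print("  ",round(a0-s.min(),3),q.sum(),np.round([w[q].min(),w[q].max(),w[q].mean()],4) if q.any() else '')
E
```

```text
top ztop 0.07574638955495039 2051
 rect [0.6172 0.1432] [0.13   0.1005] 79.78
 brass 36 [0.6056 0.081  0.0549] [209.61111111 187.83333333]
 rod 293 zmax [0.04983366 0.05642038] dir 31.49133087583718 ends [ 0.45440176 -0.29344058] [ 0.56101039 -0.22813291] 0.1250219649068067
   0.0 37 [-0.0096  0.0103  0.0001]
   0.01 21 [-0.0046  0.0044 -0.0001]
   0.02 22 [-0.0047  0.0043 -0.    ]
   0.03 21 [-0.0044  0.0046 -0.0001]
   0.04 22 [-0.0045  0.0045 -0.    ]
   0.05 21 [-0.004   0.0048  0.0005]
   0.06 22 [-0.0048  0.0047 -0.0003]
   0.07 23 [-0.0052  0.0046 -0.0002]
   0.08 24 [-0.0053  0.0049 -0.0002]
   0.09 23 [-0.005   0.0052  0.0002]
   0.1 27 [-0.0055  0.0066  0.0002]
   0.11 20 [-0.0048  0.0047  0.0001]
   0.12 10 [-0.0038  0.0039 -0.0003]
side ztop 0.07581997366204873 2371
 rect [0.6181 0.1428] [0.1279 0.1056] 79.46
 rod 251 zmax [0.04937303 0.05414373] dir 31.670040847291453 ends [ 0.45486908 -0.2957953 ] [ 0.56087888 -0.23039886] 0.12455831233072312
   0.0 34 [-0.0175  0.0138 -0.0011]
   0.01 18 [-0.0078  0.0082  0.0002]
   0.02 22 [-0.0074  0.008   0.0007]
   0.03 19 [-0.0058  0.0084  0.0006]
   0.04 21 [-0.0076  0.0077 -0.    ]
   0.05 19 [-0.006   0.0085  0.0007]
   0.06 21 [-0.0075  0.0079  0.0004]
   0.07 18 [-0.0059  0.0083  0.0007]
   0.08 22 [-0.0077  0.0077  0.0001]
   0.09 18 [-0.0061  0.0081  0.0003]
   0.1 16 [-0.0076  0.0063 -0.0015]
   0.11 15 [-0.0064  0.0056 -0.0012]
   0.12 8 [-0.0044  0.0064  0.001 ]
```

servo_tool --turn '[[0,0,0.2],[0,0,0.4],[0,0,0.6],[0,0,0.8],[0,0,1.1],[0,0,1.38],[0,0,1.38],[0,0,1.38]]' --slide '[[1,1.6,0],[2,3.2,0],[3,4.8,0],[4,6.4,-0.5],[5,8,-1],[6,9.7,-2],[7,11.4,-3],[7,11.4,-3.3]]' --hand '[1,1,1,1,1,1,1,1]'

```text
clock: 1.1
tcp_pos: [0.4934, -0.2659, 0.1305]
orientation: [-3.016, -0.866, 0.001]
contact_force: [-0.9, 0.2, 0.1]
grip_width: 0.0854
gripper_force: 0.0
```

```bash
cat >> h.py <<'E'
from scipy.spatial.transform import Rotation as Ro
RD=np.radians(31.6); 
def st():
    o=r.get_obs(); M=Ro.from_rotvec(o["orientation"]).as_matrix()
    print(round(o["clock"],2),"tcp",np.round(o["tcp_pos"],4),"xyaw",round(np.degrees(np.arctan2(M[1,0],M[0,0])),2),"z",np.round(M[:,2],3),"F",np.round(o["contact_force"],1),"M",np.round(o["moment"],2),"w",round(o["grip_width"],4),"g",round(o["gripper_force"],1),"q",np.round(o["joints"],2)); return o,M
E
python3 - <<'E'
from h import *
o,M=st()
for n in("top","side"):
    p,d=r.grab_frame(n); cv2.imwrite(f"pics/{n}1.png",p[:,:,::-1])
print("to go",(np.array([.4929,-.2710,.026])-o["tcp_pos"])/.03)
E
```

```text
1.1 tcp [ 0.4934 -0.2659  0.1305] xyaw 32.03 z [-0.001  0.003 -1.   ] F [-0.9  0.2  0.1] M [-0.03  0.03  0.01] w 0.0854 g 0.0 q [ 0.5   0.42 -0.15  1.91  0.08  0.82 -0.7 ]
to go [-0.01756376 -0.17151669 -3.48435967]
```

View pics/side1.png

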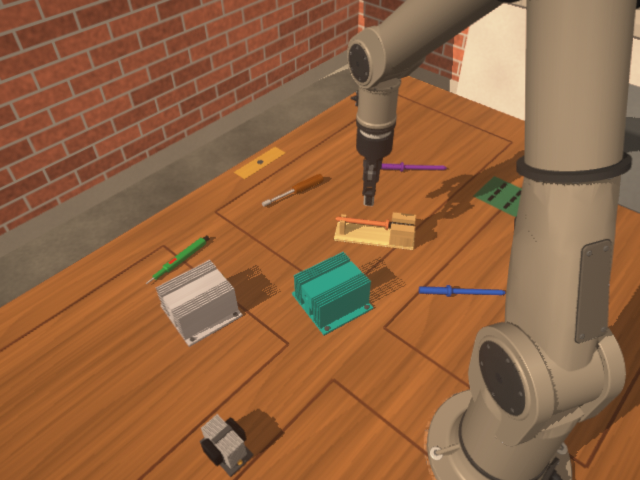

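servo_tool --turn '[[0,0,-0.09],[0,0,-0.09],[0,0,-0.09],[0,0,-0.09],[0,0,-0.09]]' --slide '[[0,0,-1],[0,0,-2],[0,0,-3],[0,0,-3.45],[0,0,-3.45]]' --hand '[1,1,1,1,1]' --squeeze 50

```text
clock: 1.82
tcp_pos: [0.4911, -0.2725, 0.0287]
orientation: [-3.027, -0.84, 0.002]
contact_force: [-0.4, 0.5, -0.1]
grip_width: 0.0852
gripper_force: 0.0
```

```bash
python3 - <<'E'
from h import *
o,M=st()
print("to go",(np.array([.4929,-.2710,.026])-o["tcp_pos"])/.03)
E
```

```text
1.82 tcp [ 0.4911 -0.2725  0.0287] xyaw 31.03 z [-0.001 -0.    -1.   ] F [-0.4  0.5 -0.1] M [ 0.01 -0.06  0.04] w 0.0852 g 0.0 q [ 0.49  0.57 -0.12  1.97  0.11  0.62 -0.73]
to go [ 0.05900472  0.05025241 -0.08953984]
```

servo_tool --turn '[[0,0,0.1],[0,0,0.1],[0,0,0.1],[0,0,0.1],[0,0,0.1],[0,0,0.1],[0,0,0.1],[0,0,0.1]]' --slide '[[0.06,0.05,-0.09],[0.06,0.05,-0.09],[0.06,0.05,-0.09],[0.06,0.05,-0.09],[0.06,0.05,-0.09],[0.06,0.05,-0.09],[0.06,0.05,-0.09],[0.06,0.05,-0.09]]' --hand '[1,0.5,0,0,0,0,0,0]' --squeeze 50

```text
clock: 2.82
tcp_pos: [0.4937, -0.2699, 0.0263]
orientation: [3.022, 0.856, 0.0]
contact_force: [-1.2, 0.2, 4.3]
grip_width: 0.0101
gripper_force: 48.7
```

```bash
python3 - <<'E'
from h import *
o,M=st()
E
```

```text
2.83 tcp [ 0.4937 -0.2699  0.0263] xyaw 31.63 z [ 0. -0. -1.] F [-1.2  0.2  4.3] M [0.07 0.18 0.05] w 0.0101 g 48.7 q [ 0.48  0.57 -0.12  1.96  0.12  0.61 -0.73]
```

servo_tool --turn '[[0,0,0],[0,0,0],[0,0,0],[0,0,0],[0,0,0],[0,0,0]]' --slide '[[0,0,0.3],[0,0,0.8],[0,0,1.5],[0,0,2.5],[0,0,3.5],[0,0,3.5]]' --hand '[0,0,0,0,0,0]'

```text
clock: 3.58
tcp_pos: [0.4954, -0.2706, 0.1342]
orientation: [3.019, 0.855, 0.007]
contact_force: [0.7, -0.3, -2.0]
grip_width: 0.0099
gripper_force: 48.7
```

```bash
python3 - <<'E'
from h import *
o,M=st()
for n in("top","side"):
    p,d=r.grab_frame(n); cv2.imwrite(f"pics/{n}2.png",p[:,:,::-1]); np.savez(f"{n}2.npz",p=p,d=d)
a=cv2.imread("pics/top2.png")[180:330,320:440]; b=cv2.imread("pics/side2.png")[120:270,320:440]
cv2.imwrite("pics/crop2.png",cv2.resize(np.hstack([a,b]),None,fx=3.3,fy=3.3))
E
```

```text
3.58 tcp [ 0.4954 -0.2706  0.1342] xyaw 31.62 z [ 0.005 -0.002 -1.   ] F [ 0.7 -0.3 -2. ] M [-0.02  0.01 -0.02] w 0.0099 g 48.7 q [ 0.5   0.41 -0.14  1.91  0.08  0.82 -0.7 ]
```

View pics/crop2.png

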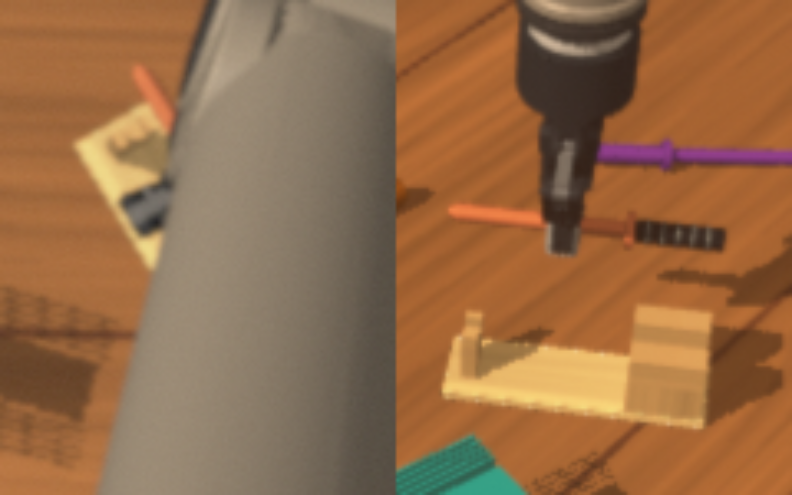

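The side crop shows the rod lifted clear of the rest and held just ahead of its collar. The tip is at full-frame pixel (337,184) and the handle end at (421,192). The top view is blocked by the arm, so I'll measure tilt and position from the side view.

```bash
cat >> h.py <<'E'
def rodfit(n,p,d,tcp,yaw,zoff=.019,tag=""):
    # copper points near expected axis; uses depth surface points and line-of-sight centre line
    v=np.array([np.cos(yaw),np.sin(yaw),0]); g=np.array(tcp)+[0,0,zoff]
    ends=proj(n,[g+v*.11,g-v*.12]); lo=np.maximum(ends.min(0)-15,0).astype(int); hi=np.minimum(ends.max(0)+15,[639,479]).astype(int)
    X,C,uv=cloud(n,p,d,(*lo,*hi)); H=cv2.cvtColor(p,cv2.COLOR_RGB2HSV)[uv[:,1],uv[:,0]].astype(int)
    q=X-g; s=q@v; lat=q@[-v[1],v[0],0]; 
    k=(np.abs(lat)<.025)&(np.abs(q[:,2])<.02)&(H[:,0]<14)&(H[:,1]>120)&(H[:,2]>70)
    sh=k&(np.abs(lat)<.012)
    print(tag,n,k.sum(),"s",np.percentile(s[k],[0,2,98,100]).round(4))
    # image centreline: per-s-bin mean pixel, intersect with vertical plane (tilt) or horizontal plane (yaw)
    o,D=ray(n,uv[k]); nn=np.array([-v[1],v[0],0]); 
    t=((g-o)@nn)/(D@nn); P=o+D*t[:,None]; sv=(P-g)@v; zz=P[:,2]-g[2]
    P2=plane(n,uv[k],g[2]); s2=(P2-g)@v; l2=(P2-g)@nn
    for a in np.arange(-.05,.1,.01):
        m=(sv>=a)&(sv<a+.01); m2=(s2>=a)&(s2<a+.01)
        if m.sum()>4 and m2.sum()>4: print(f"  {a+.005:.3f} n{m.sum()} z(vplane) {zz[m].mean()*1e3:.1f} lat(hplane) {l2[m2].mean()*1e3:.1f} depthlat {lat[k][m].mean()*1e3:.1f} depthz95 {np.percentile(q[k][m][:,2],90)*1e3:.1f}")
E
python3 - <<'E'
from h import *
for n in("side","top"):
    D=np.load(n+"2.npz"); rodfit(n,D["p"],D["d"],[.4954,-.2706,.1342],np.radians(31.6))
E
```

```text
side 316 s [-0.1073 -0.1034  0.0737  0.0771]
  -0.045 n44 z(vplane) -2.6 lat(hplane) 3.2 depthlat 7.3 depthz95 11.0
  -0.035 n25 z(vplane) -2.5 lat(hplane) 2.7 depthlat 4.3 depthz95 4.9
  -0.025 n24 z(vplane) -2.4 lat(hplane) 3.2 depthlat 4.0 depthz95 4.4
  -0.015 n22 z(vplane) -2.9 lat(hplane) 3.3 depthlat 3.7 depthz95 4.0
  0.015 n17 z(vplane) -4.5 lat(hplane) 5.3 depthlat 5.2 depthz95 4.2
  0.025 n26 z(vplane) -2.5 lat(hplane) 2.6 depthlat 3.9 depthz95 4.1
  0.035 n23 z(vplane) -2.5 lat(hplane) 3.3 depthlat 4.0 depthz95 4.7
  0.045 n23 z(vplane) -2.8 lat(hplane) 2.7 depthlat 4.3 depthz95 5.0
  0.055 n26 z(vplane) -2.1 lat(hplane) 3.2 depthlat 4.0 depthz95 4.7
  0.065 n21 z(vplane) -2.3 lat(hplane) 2.4 depthlat 5.1 depthz95 5.9
  0.075 n17 z(vplane) -2.7 lat(hplane) 2.6 depthlat 3.7 depthz95 3.8
 top 117 s [0.0368 0.0393 0.0771 0.0781]
  0.045 n28 z(vplane) -2.3 lat(hplane) 1.0 depthlat 1.4 depthz95 6.3
  0.055 n30 z(vplane) 2.0 lat(hplane) -0.2 depthlat 0.4 depthz95 7.3
  0.065 n33 z(vplane) -0.6 lat(hplane) -0.2 depthlat 0.9 depthz95 6.7
  0.075 n25 z(vplane) -3.9 lat(hplane) 0.0 depthlat 1.8 depthz95 6.0
```

servo_tool --turn '[[0,0,1.2],[0,0,2.4],[0,0,3.6],[0,0,4.8],[0,0,6],[0,0,7.2],[0,0,8.4],[0,0,9.6]]' --slide '[[0.4,1,0],[0.8,2,0],[1.2,3,0],[1.6,4,0],[2,5,0],[2.4,6,0],[2.8,7,0],[3,7.6,0]]' --hand '[0,0,0,0,0,0,0,0]'

```text
clock: 4.68
tcp_pos: [0.5847, -0.0386, 0.1312]
orientation: [-2.404, -2.022, -0.002]
contact_force: [0.8, 0.6, -1.4]
grip_width: 0.0101
gripper_force: 48.7
```

servo_tool --turn '[[0,0,0],[0,0,0]]' --slide '[[0,0,0],[0,0,0]]' --hand '[0,0]'

```text
clock: 4.92
tcp_pos: [0.5835, -0.0427, 0.1309]
orientation: [2.415, 2.009, -0.002]
contact_force: [-0.7, -0.7, -0.6]
grip_width: 0.0103
gripper_force: 48.7
```

```bash
python3 - <<'E'
from h import *
o,M=st()
yaw=np.arctan2(M[1,0],M[0,0])
for n in("top","side"):
    p,d=r.grab_frame(n); cv2.imwrite(f"pics/{n}3.png",p[:,:,::-1]); np.savez(f"{n}3.npz",p=p,d=d)
    rodfit(n,p,d,o["tcp_pos"],yaw)
a=cv2.imread("pics/top3.png")[100:310,120:350]; b=cv2.imread("pics/side3.png")[180:390,140:370]
cv2.imwrite("pics/crop3.png",cv2.resize(np.hstack([a,b]),None,fx=1.7,fy=1.7))
st()
E
```

```text
4.92 tcp [ 0.5835 -0.0427  0.1309] xyaw 79.53 z [-0.001 -0.001 -1.   ] F [-0.7 -0.7 -0.6] M [-0.01 -0.   -0.03] w 0.0103 g 48.7 q [ 0.26  0.47 -0.38  1.85  0.22  0.87 -0.41]
 top 43 s [-0.1071 -0.1068 -0.0677 -0.0662]
 side 285 s [-0.1078 -0.1024  0.076   0.0786]
  -0.045 n18 z(vplane) -10.7 lat(hplane) 8.8 depthlat 7.0 depthz95 3.2
  0.005 n11 z(vplane) -4.6 lat(hplane) 1.7 depthlat 3.1 depthz95 5.7
  0.015 n31 z(vplane) 0.9 lat(hplane) 3.0 depthlat 1.6 depthz95 6.6
  0.025 n27 z(vplane) 0.0 lat(hplane) 0.1 depthlat 2.7 depthz95 5.9
  0.035 n27 z(vplane) -0.0 lat(hplane) 0.0 depthlat 3.2 depthz95 6.3
  0.045 n27 z(vplane) -0.0 lat(hplane) -0.0 depthlat 2.7 depthz95 5.8
  0.055 n29 z(vplane) -0.7 lat(hplane) 0.5 depthlat 2.7 depthz95 6.1
  0.065 n28 z(vplane) -1.0 lat(hplane) 0.8 depthlat 3.6 depthz95 7.2
  0.075 n18 z(vplane) 0.8 lat(hplane) 0.9 depthlat 1.5 depthz95 5.5
5.03 tcp [ 0.5834 -0.0432  0.131 ] xyaw 79.49 z [-0.    -0.001 -1.   ] F [ 0.1  0.5 -1.9] M [-0.02  0.04 -0.  ] w 0.0105 g 48.7 q [ 0.26  0.47 -0.38  1.85  0.22  0.87 -0.41]
```

View pics/crop3.png

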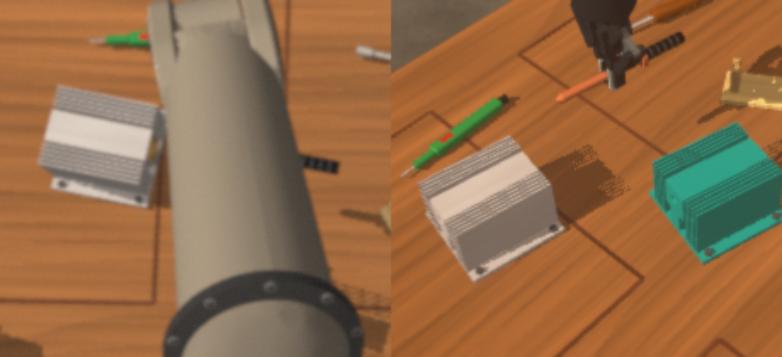

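The side crop shows the rod level, with its tip at about (245,237) in full frame, pointing at the sink's mouth. The arm hides it from the top camera. The side fit agrees with the robot's own pose, so I'll refine the sink's centreline and heading in that same view.

```bash
python3 - <<'E'
from h import *
a=np.radians(79.6); u=np.array([np.cos(a),np.sin(a)]); n_=np.array([-u[1],u[0]]); c0=np.array([.6177,.143])
for n,f,b in(("top","top0",(135,140,235,232)),("side","side0",(145,250,255,355)),("side","side3",(145,250,255,355))):
    D=np.load(f+".npz"); X,C,uv=cloud(n,D["p"],D["d"],b); q=X[:,:2]-c0; s=q@u; l=q@n_; z=X[:,2]
    m=(np.abs(s)<.05)&(np.abs(l)<.015); print(f,"band z",np.percentile(z[m],[10,50,90]).round(4), end=" ")
    P=plane(n,uv,.078); H=cv2.cvtColor(D["p"],cv2.COLOR_RGB2HSV)[uv[:,1],uv[:,0]]
    k=(np.abs(z-.078)<.006); 
    for lo in(-.05,-.025,0,.025):
        j=k&(s>lo)&(s<lo+.025); print(np.percentile(l[j],[.5,99.5]).round(4),end=" ")
    print(); j=k&(np.abs(l)<.015); print("  s ends",np.percentile(s[j],[.5,99.5]).round(4))
    # bright band edges on plane .078
    q2=P[:,:2]-c0; s2=q2@u; l2=q2@n_; g=D["p"][uv[:,1],uv[:,0]].mean(1)
    for lo in(-.05,-.025,0,.025):
        prof=[g[(s2>lo)&(s2<lo+.025)&(l2>e)&(l2<=e+.003)].mean() for e in np.arange(-.06,.06,.003)]; print("  ",np.round(prof).astype(int).tolist())
    w=k&(np.abs(l)<.04)
E
```

```text
top0 band z [0.0722 0.0749 0.0775] [-0.0489  0.0504] [-0.0487  0.0504] [-0.0488  0.0504] [-0.0484  0.0506] 
  s ends [-0.06    0.0633]
   [103, 106, 123, 146, 140, 141, 139, 143, 140, 145, 141, 144, 129, 151, 190, 200, 201, 199, 197, 196, 195, 195, 195, 197, 197, 194, 170, 140, 146, 141, 147, 140, 145, 139, 144, 137, 140, 110, 94, 94]
   [104, 103, 117, 142, 139, 140, 137, 142, 140, 144, 139, 143, 129, 152, 192, 202, 202, 202, 200, 199, 197, 197, 198, 200, 200, 197, 175, 141, 143, 138, 144, 140, 145, 140, 146, 139, 138, 109, 94, 97]
   [108, 105, 116, 138, 137, 139, 137, 142, 138, 143, 137, 139, 126, 151, 194, 202, 203, 202, 202, 201, 200, 199, 200, 202, 203, 200, 176, 140, 140, 135, 141, 136, 142, 137, 142, 138, 139, 108, 94, 100]
   [109, 110, 117, 136, 135, 138, 137, 140, 136, 138, 134, 136, 126, 152, 190, 200, 201, 201, 201, 201, 200, 199, 200, 203, 204, 200, 178, 141, 139, 133, 137, 133, 138, 134, 139, 135, 136, 105, 94, 99]
side0 band z [0.0729 0.075  0.077 ] [-0.0494  0.0512] [-0.0495  0.0513] [-0.0489  0.0516] [-0.0507  0.0516] 
  s ends [-0.0617  0.0633]
   [103, 106, 119, 1
[... 1046 characters left out ...]
91, 192, 193, 193, 188, 160, 156, 137, 150, 136, 152, 137, 151, 137, 148, 114, 110, 110]
   [108, 101, 109, 141, 142, 152, 135, 159, 136, 143, 136, 151, 120, 122, 172, 197, 198, 198, 196, 195, 194, 192, 192, 194, 196, 195, 190, 160, 153, 135, 151, 135, 151, 137, 153, 138, 148, 113, 109, 110]
   [117, 115, 120, 152, 134, 140, 137, 147, 133, 156, 135, 148, 122, 126, 179, 198, 198, 198, 198, 197, 196, 194, 194, 196, 198, 198, 193, 162, 154, 132, 150, 133, 148, 136, 148, 138, 145, 112, 108, 109]
   [116, 117, 126, 145, 130, 154, 131, 144, 134, 141, 132, 146, 113, 122, 177, 196, 196, 196, 196, 196, 195, 194, 193, 197, 199, 198, 193, 163, 151, 133, 148, 133, 147, 135, 146, 137, 141, 112, 107, 107]
```

servo_tool --turn '[[0,0,0],[0,0,0],[0,0,0],[0,0,0],[0,0,0],[0,0,0]]' --slide '[[-0.02,0,-1],[-0.02,0,-2],[-0.02,0,-3],[-0.02,0,-3.17],[-0.02,0,-3.17],[-0.02,0,-3.17]]' --hand '[0,0,0,0,0,0]'

```text
clock: 5.78
tcp_pos: [0.5841, -0.0421, 0.0374]
orientation: [2.412, 2.01, 0.003]
contact_force: [-0.2, -1.2, -1.7]
grip_width: 0.0102
gripper_force: 48.8
```

```bash
cat >> h.py <<'E'
SEAT=np.array([.6057,.082,.055]); A=np.radians(79.6); U=np.array([np.cos(A),np.sin(A),0]); N=np.array([-U[1],U[0],0])
def rel():
    o,M=st(); q=o["tcp_pos"]+M[:,2]*-.019-SEAT
    F=np.array(o["contact_force"]); print("grip s %.4f lat %.4f z %.4f | F along %.1f lat %.1f z %.1f | pitch of x %.2f deg yaw %.2f"%(q@U,q@N,q[2],F@U,F@N,F[2],np.degrees(M[2,0]),np.degrees(np.arctan2(M[1,0],M[0,0])))); return o,M
E
python3 - <<'E'
from h import *
o,M=rel(); p,d=r.grab_frame("side"); cv2.imwrite("pics/side4.png",p[:,:,::-1]); rodfit("side",p,d,o["tcp_pos"],A); rel()
E
```

```text
5.78 tcp [ 0.5841 -0.0421  0.0374] xyaw 79.6 z [ 0.002 -0.    -1.   ] F [-0.2 -1.2 -1.7] M [ 0.03 -0.05  0.03] w 0.0102 g 48.8 q [ 0.22  0.6  -0.34  1.9   0.3   0.69 -0.47]
grip s -0.1259 lat -0.0011 z 0.0014 | F along -1.2 lat -0.1 z -1.7 | pitch of x 0.01 deg yaw 79.60
 side 227 s [-0.1075 -0.1006  0.0764  0.079 ]
  -0.045 n11 z(vplane) -1.4 lat(hplane) 7.8 depthlat 2.5 depthz95 11.1
  0.005 n11 z(vplane) -10.2 lat(hplane) 5.5 depthlat 4.2 depthz95 6.1
  0.015 n25 z(vplane) 0.7 lat(hplane) 3.7 depthlat 2.0 depthz95 4.8
  0.025 n24 z(vplane) -0.2 lat(hplane) 0.6 depthlat 2.8 depthz95 6.6
  0.035 n23 z(vplane) -0.2 lat(hplane) 0.2 depthlat 3.4 depthz95 6.6
  0.045 n25 z(vplane) -0.7 lat(hplane) 0.2 depthlat 2.5 depthz95 5.5
  0.055 n25 z(vplane) -0.5 lat(hplane) 0.7 depthlat 2.7 depthz95 5.5
  0.065 n24 z(vplane) -0.4 lat(hplane) 0.3 depthlat 2.9 depthz95 5.9
  0.075 n16 z(vplane) -0.0 lat(hplane) 1.2 depthlat 1.5 depthz95 4.6
5.83 tcp [ 0.5841 -0.042   0.0373] xyaw 79.61 z [ 0.002 -0.    -1.   ] F [ 0.1 -0.5 -1.5] M [ 0.05  0.04 -0.01] w 0.0104 g 48.8 q [ 0.22  0.6  -0.34  1.9   0.3   0.69 -0.47]
grip s -0.1258 lat -0.0011 z 0.0013 | F along -0.5 lat -0.2 z -1.5 | pitch of x 0.02 deg yaw 79.61
```

servo_tool --turn '[[0,0,0],[0,0,0],[0,0,0],[0,0,0],[0,0,0]]' --slide '[[-0.03,0,-0.04],[0.07,0.5,-0.04],[0.16,1.0,-0.04],[0.21,1.3,-0.04],[0.21,1.3,-0.04]]' --hand '[0,0,0,0,0]'

```text
clock: 6.45
tcp_pos: [0.5895, -0.0011, 0.0348]
orientation: [-2.41, -2.014, -0.001]
contact_force: [1.0, 0.4, -1.3]
grip_width: 0.0104
gripper_force: 48.8
```

servo_tool --turn '[[0,0,0],[0,0,0],[0,0,0],[0,0,0]]' --slide '[[0.02,0.1,0],[0.04,0.2,0],[0.05,0.3,0],[0.05,0.3,0]]' --hand '[0,0,0,0]'

```text
clock: 6.95
tcp_pos: [0.5909, 0.0064, 0.0348]
orientation: [-2.413, -2.012, -0.0]
contact_force: [0.4, 0.5, -2.2]
grip_width: 0.0105
gripper_force: 48.8
```

```bash
python3 - <<'E'
from h import *
o,M=rel(); p,d=r.grab_frame("top"); cv2.imwrite("pics/top5.png",cv2.resize(p[130:250,150:310],None,fx=4,fy=4)[:,:,::-1]); rel()
E
```

```text
6.95 tcp [0.5909 0.0064 0.0348] xyaw 79.65 z [ 0.  0. -1.] F [ 0.4  0.5 -2.2] M [0.   0.05 0.01] w 0.0105 g 48.8 q [ 0.14  0.61 -0.34  1.88  0.3   0.7  -0.55]
grip s -0.0770 lat 0.0009 z -0.0012 | F along 0.6 lat -0.3 z -2.2 | pitch of x 0.01 deg yaw 79.65
7.0 tcp [0.5909 0.0062 0.0348] xyaw 79.64 z [ 0.  0. -1.] F [-0.1 -0.6 -1.1] M [-0.01  0.02 -0.01] w 0.0099 g 48.8 q [ 0.14  0.61 -0.33  1.88  0.3   0.7  -0.55]
grip s -0.0772 lat 0.0009 z -0.0012 | F along -0.6 lat -0.0 z -1.1 | pitch of x 0.00 deg yaw 79.64
```

servo_tool --turn '[[0,0,0],[0,0,0],[0,0,0],[0,0,0],[0,0,0]]' --slide '[[0.02,0,0.04],[0.03,0.07,0.04],[0.05,0.15,0.04],[0.06,0.22,0.04],[0.06,0.22,0.04]]' --hand '[0,0,0,0,0]'

```text
clock: 7.62
tcp_pos: [0.5929, 0.0131, 0.0361]
orientation: [2.413, 2.012, 0.001]
contact_force: [0.6, 0.6, -1.1]
grip_width: 0.0103
gripper_force: 48.7
```

```bash
python3 - <<'E'
from h import *
rel()
E
```

```text
7.62 tcp [0.5929 0.0131 0.0361] xyaw 79.65 z [ 0.  0. -1.] F [ 0.6  0.6 -1.1] M [ 0.07 -0.13 -0.05] w 0.0103 g 48.7 q [ 0.13  0.61 -0.34  1.88  0.3   0.7  -0.56]
grip s -0.0700 lat 0.0001 z 0.0001 | F along 0.7 lat -0.5 z -1.1 | pitch of x 0.02 deg yaw 79.65
```

servo_tool --turn '[[0,0,0],[0,0,0],[0,0,0],[0,0,0]]' --slide '[[0.01,0.07,0],[0.03,0.14,0],[0.04,0.2,0],[0.04,0.2,0]]' --hand '[0,0,0,0]'

```text
clock: 8.12
tcp_pos: [0.5941, 0.0192, 0.0361]
orientation: [-2.413, -2.012, -0.001]
contact_force: [1.1, 0.9, -0.8]
grip_width: 0.0101
gripper_force: 48.8
```

```bash
python3 - <<'E'
from h import *
rel(); r.grab_frame("side"); rel()
E
```

```text
8.12 tcp [0.5941 0.0192 0.0361] xyaw 79.65 z [ 0.  0. -1.] F [ 1.1  0.9 -0.8] M [ 0.17 -0.21 -0.04] w 0.0101 g 48.8 q [ 0.12  0.61 -0.34  1.87  0.3   0.7  -0.57]
grip s -0.0639 lat 0.0001 z 0.0001 | F along 1.0 lat -0.9 z -0.8 | pitch of x 0.02 deg yaw 79.65
8.18 tcp [0.594  0.0192 0.0361] xyaw 79.65 z [ 0.  0. -1.] F [ 0.9  0.1 -0.2] M [ 0.15 -0.19 -0.05] w 0.0102 g 48.8 q [ 0.12  0.61 -0.34  1.87  0.3   0.7  -0.57]
grip s -0.0639 lat 0.0001 z 0.0001 | F along 0.3 lat -0.9 z -0.2 | pitch of x 0.03 deg yaw 79.65
```

servo_tool --turn '[[0,0,0],[0,0,0],[0,0,0],[0,0,0],[0,0,0]]' --slide '[[0.02,0,0.02],[0.03,0.07,0.02],[0.05,0.14,0.02],[0.06,0.22,0.02],[0.06,0.22,0.02]]' --hand '[0,0,0,0,0]'

```text
clock: 8.8
tcp_pos: [0.5957, 0.0258, 0.0366]
orientation: [-2.412, -2.012, -0.0]
contact_force: [0.4, 0.5, -1.3]
grip_width: 0.0102
gripper_force: 48.7
```

```bash
python3 - <<'E'
from h import *
rel(); r.grab_frame("side"); rel()
E
```

```text
8.8 tcp [0.5957 0.0258 0.0366] xyaw 79.66 z [-0.  0. -1.] F [ 0.4  0.5 -1.3] M [ 0.04 -0.01  0.01] w 0.0102 g 48.7 q [ 0.11  0.62 -0.34  1.87  0.3   0.71 -0.58]
grip s -0.0571 lat -0.0003 z 0.0006 | F along 0.6 lat -0.3 z -1.3 | pitch of x 0.01 deg yaw 79.66
8.85 tcp [0.5957 0.0256 0.0366] xyaw 79.65 z [-0.  0. -1.] F [-0.4  0.4 -1.2] M [0.07 0.01 0.03] w 0.0099 g 48.7 q [ 0.11  0.62 -0.34  1.87  0.3   0.71 -0.58]
grip s -0.0573 lat -0.0003 z 0.0006 | F along 0.3 lat 0.4 z -1.2 | pitch of x 0.00 deg yaw 79.65
```

servo_tool --turn '[[0,0,0],[0,0,0],[0,0,0],[0,0,0],[0,0,0],[0,0,0]]' --slide '[[0.02,0.1,0],[0.04,0.2,0],[0.05,0.3,0],[0.07,0.4,0],[0.09,0.48,0],[0.09,0.48,0]]' --hand '[0,0,0,0,0,0]'

```text
clock: 9.6
tcp_pos: [0.5984, 0.0401, 0.0366]
orientation: [-2.413, -2.012, -0.0]
contact_force: [0.3, -0.9, -1.2]
grip_width: 0.0105
gripper_force: 48.7
```

```bash
python3 - <<'E'
from h import *
rel(); r.grab_frame("side"); rel()
E
```

```text
9.6 tcp [0.5984 0.0401 0.0366] xyaw 79.65 z [ 0.  0. -1.] F [ 0.3 -0.9 -1.2] M [ 0.02  0.02 -0.02] w 0.0105 g 48.7 q [ 0.08  0.62 -0.34  1.86  0.3   0.71 -0.6 ]
grip s -0.0425 lat -0.0004 z 0.0006 | F along -0.8 lat -0.5 z -1.2 | pitch of x 0.01 deg yaw 79.65
9.65 tcp [0.5984 0.0398 0.0366] xyaw 79.64 z [ 0.  0. -1.] F [ 0.2 -0.5 -1. ] M [ 0.01  0.02 -0.01] w 0.0101 g 48.7 q [ 0.08  0.62 -0.34  1.86  0.3   0.71 -0.6 ]
grip s -0.0428 lat -0.0004 z 0.0006 | F along -0.5 lat -0.3 z -1.0 | pitch of x 0.00 deg yaw 79.64
```

servo_tool --turn '[[0,0,0],[0,0,0],[0,0,0],[0,0,0],[0,0,0],[0,0,0]]' --slide '[[0.02,0.1,0],[0.03,0.18,0],[0.05,0.26,0],[0.06,0.33,0],[0.06,0.33,0],[0.06,0.33,0]]' --hand '[0,0,0,0,0,0]'

```text
clock: 10.4
tcp_pos: [0.6, 0.0495, 0.0365]
orientation: [-2.413, -2.012, 0.0]
contact_force: [-0.3, -1.7, -2.2]
grip_width: 0.0103
gripper_force: 48.7
```

```bash
python3 - <<'E'
from h import *
rel(); r.grab_frame("side"); rel()
E
```

```text
10.4 tcp [0.6    0.0495 0.0365] xyaw 79.63 z [-0. -0. -1.] F [-0.3 -1.7 -2.2] M [-0.26  0.03  0.  ] w 0.0103 g 48.7 q [ 0.07  0.62 -0.34  1.85  0.3   0.71 -0.62]
grip s -0.0329 lat -0.0003 z 0.0005 | F along -1.7 lat -0.1 z -2.2 | pitch of x -0.01 deg yaw 79.63
10.45 tcp [0.6    0.0496 0.0365] xyaw 79.63 z [-0. -0. -1.] F [-0.4 -0.3 -2.1] M [-0.25  0.08 -0.02] w 0.01 g 48.7 q [ 0.07  0.62 -0.34  1.85  0.3   0.71 -0.62]
grip s -0.0329 lat -0.0003 z 0.0005 | F along -0.4 lat 0.3 z -2.1 | pitch of x -0.01 deg yaw 79.63
```

servo_tool --turn '[[0,0,0],[0,0,0],[0,0,0],[0,0,0],[0,0,0],[0,0,0]]' --slide '[[0.02,0.1,0],[0.03,0.18,0],[0.05,0.26,0],[0.06,0.33,0],[0.06,0.33,0],[0.06,0.33,0]]' --hand '[0,0,0,0,0,0]'

```text
clock: 11.2
tcp_pos: [0.6019, 0.0586, 0.0365]
orientation: [2.413, 2.01, -0.001]
contact_force: [0.4, -5.0, -2.6]
grip_width: 0.0101
gripper_force: 48.7
```

```bash
python3 - <<'E'
from h import *
rel()
for n in("side","top"):
    p,d=r.grab_frame(n); cv2.imwrite(f"pics/{n}6.png",p[:,:,::-1])
a=cv2.imread("pics/top6.png")[130:250,140:300]; b=cv2.imread("pics/side6.png")[200:320,170:330]
cv2.imwrite("pics/crop6.png",cv2.resize(np.hstack([a,b]),None,fx=2.5,fy=2.5))
rel()
E
```

```text
11.2 tcp [0.6019 0.0586 0.0365] xyaw 79.59 z [-0.    -0.001 -1.   ] F [ 0.4 -5.  -2.6] M [-1.15  0.05 -0.06] w 0.0101 g 48.7 q [ 0.05  0.63 -0.33  1.85  0.3   0.72 -0.63]
grip s -0.0237 lat -0.0005 z 0.0005 | F along -4.8 lat -1.3 z -2.6 | pitch of x -0.06 deg yaw 79.59
11.3 tcp [0.6019 0.0587 0.0365] xyaw 79.59 z [-0.    -0.001 -1.   ] F [-0.4 -4.8 -3.3] M [-1.15  0.03 -0.05] w 0.0104 g 48.7 q [ 0.05  0.63 -0.33  1.85  0.3   0.72 -0.63]
grip s -0.0236 lat -0.0005 z 0.0005 | F along -4.8 lat -0.4 z -3.3 | pitch of x -0.05 deg yaw 79.59
```

View pics/crop6.png

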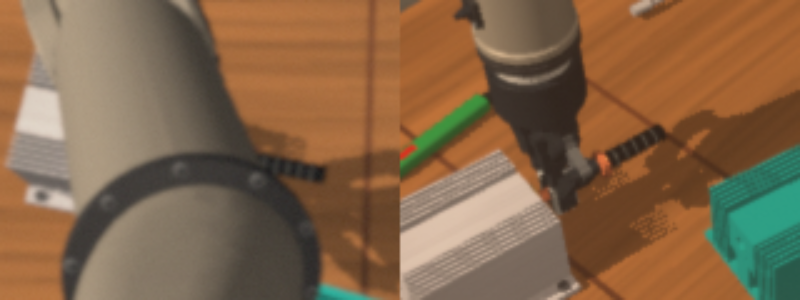

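The side crop shows the gripper at about (226,278) in full frame, just short of the sink face, with the collar behind it and the handle clear. The tip is about 55 mm in and the drag is about 5 N, so the ball is engaged. I'll let go here.

servo_tool --turn '[[0,0,0],[0,0,0],[0,0,0],[0,0,0],[0,0,0]]' --slide '[[0,0,0],[0,0,0],[0,0,0],[0,0,0],[0,0,0]]' --hand '[0.2,0.4,0.4,0.4,0.4]'

```text
clock: 11.92
tcp_pos: [0.602, 0.0598, 0.0367]
orientation: [-2.413, -2.012, -0.0]
contact_force: [-0.2, 0.7, 0.9]
grip_width: 0.034
gripper_force: 0.0
```

```bash
python3 - <<'E'
from h import *
rel()
E
```

```text
11.93 tcp [0.602  0.0598 0.0367] xyaw 79.64 z [ 0.  0. -1.] F [-0.2  0.7  0.9] M [ 0.04 -0.03  0.01] w 0.034 g 0.0 q [ 0.05  0.63 -0.34  1.85  0.3   0.72 -0.63]
grip s -0.0225 lat -0.0004 z 0.0007 | F along 0.7 lat 0.4 z 0.9 | pitch of x 0.01 deg yaw 79.64
```

servo_tool --turn '[[0,0,0],[0,0,0],[0,0,0],[0,0,0],[0,0,0],[0,0,0],[0,0,0],[0,0,0]]' --slide '[[0,0,0.5],[0,0,1.5],[0,0,2.5],[-0.1,-0.5,3],[-0.3,-1.5,3],[-0.47,-2.57,3],[-0.47,-2.57,3],[-0.47,-2.57,3]]' --hand '[0.4,0.4,0.4,0.5,0.6,0.6,0.6,0.6]'

```text
clock: 12.92
tcp_pos: [0.5877, -0.0177, 0.1267]
orientation: [-2.413, -2.011, -0.0]
contact_force: [0.9, 0.1, -0.7]
grip_width: 0.051
gripper_force: 0.0
```

```bash
python3 - <<'E'
from h import *
o,M=rel()
for n in("side","top"):
    p,d=r.grab_frame(n); cv2.imwrite(f"pics/{n}7.png",p[:,:,::-1])
    lo=proj(n,[SEAT-.03*U,SEAT-.15*U]); c=lo.mean(0).astype(int); bx=(c[0]-50,c[1]-40,c[0]+50,c[1]+40)
    X,C,uv=cloud(n,p,d,bx); H=cv2.cvtColor(p,cv2.COLOR_RGB2HSV)[uv[:,1],uv[:,0]].astype(int); q=X-SEAT; s=q@U;l=q@N
    k=(np.abs(l)<.02)&(np.abs(q[:,2])<.022)
    for nm,kk in(("copper",k&(H[:,0]<14)&(H[:,1]>120)&(H[:,2]>80)),("dark",k&(H[:,2]<75))):
        if kk.sum()<5: continue
        print(n,nm,kk.sum(),"s",np.percentile(s[kk],[0,3,50,97,100]).round(4))
        b=np.arange(-.14,0,.01)
        for a in b:
            j=kk&(s>=a)&(s<a+.01)
            if j.sum()>3: print("  %.3f n%d l %.1f [%.1f %.1f] ztop %.1f"%(a+.005,j.sum(),l[j].mean()*1e3,l[j].min()*1e3,l[j].max()*1e3,np.percentile(q[j,2],90)*1e3))
a=cv2.imread("pics/top7.png")[130:250,140:300]; b=cv2.imread("pics/side7.png")[200:320,170:330]
cv2.imwrite("pics/crop7.png",cv2.resize(np.hstack([a,b]),None,fx=2.5,fy=2.5))
E
```

```text
12.93 tcp [ 0.5877 -0.0177  0.1267] xyaw 79.6 z [-0.  0. -1.] F [ 0.9  0.1 -0.7] M [ 0.05 -0.   -0.03] w 0.051 g 0.0 q [ 0.21  0.48 -0.37  1.84  0.22  0.86 -0.45]
grip s -0.1013 lat -0.0003 z 0.0907 | F along 0.3 lat -0.8 z -0.7 | pitch of x 0.02 deg yaw 79.60
side copper 228 s [-0.1317 -0.1199 -0.0525 -0.0094 -0.0043]
  -0.125 n4 l 4.8 [-6.4 9.6] ztop 3.8
  -0.115 n6 l 2.4 [-7.9 7.6] ztop 4.7
  -0.095 n6 l 3.9 [-5.8 9.3] ztop 6.8
  -0.085 n4 l 3.2 [-5.3 7.6] ztop 3.5
  -0.075 n12 l 3.2 [-4.5 11.6] ztop 10.9
  -0.065 n57 l 3.2 [-10.9 14.0] ztop 10.3
  -0.055 n24 l 3.0 [-1.9 8.3] ztop 6.6
  -0.045 n23 l 3.1 [-3.2 7.9] ztop 6.2
  -0.035 n28 l 2.0 [-5.4 5.8] ztop 5.8
  -0.025 n25 l 2.6 [-5.1 6.9] ztop 6.7
  -0.015 n25 l 2.6 [-3.3 8.2] ztop 6.0
  -0.005 n8 l 3.1 [-2.2 6.0] ztop 8.1
side dark 105 s [-0.1301 -0.1284 -0.1032 -0.0759 -0.0747]
  -0.125 n18 l 3.4 [-3.3 8.6] ztop 7.7
  -0.115 n17 l 3.6 [-3.6 8.6] ztop 7.8
  -0.105 n20 l 4.3 [-2.5 9.3] ztop 7.0
  -0.095 n18 l 4.6 [-3.0 8.5] ztop 8.2
  -0.085 n19 l 4.9 [-0.6 7.8] ztop 9.5
  -0.075 n12 l 3.9 [-1.8 6.9] ztop 7.6
```

View pics/crop7.png

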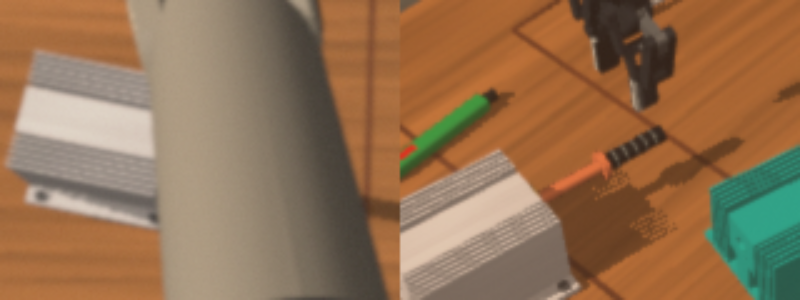

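The side crop shows the rod resting level in the bore. The collar is at about (412,265) in the crop, s ≈ -0.065, and the handle is free beneath the open fingers. Next I'll come down and grip the handle.

servo_tool --turn '[[0,0,0],[0,0,0],[0,0,0],[0,0,0],[0,0,0],[0,0,0]]' --slide '[[0,0,-1],[0,0,-2],[0,0,-2.8],[0,0,-3.01],[0,0,-3.01],[0,0,-3.01]]' --hand '[0.6,0.6,0.6,0.6,0.6,0.6]'

```text
clock: 13.78
tcp_pos: [0.5888, -0.0172, 0.0374]
orientation: [2.412, 2.011, 0.002]
contact_force: [-1.1, 0.9, 0.4]
grip_width: 0.0514
gripper_force: 0.0
```

```bash
python3 - <<'E'
from h import *
rel()
E
```

```text
13.78 tcp [ 0.5888 -0.0172  0.0374] xyaw 79.65 z [ 0.002  0.    -1.   ] F [-1.1  0.9  0.4] M [ 0.04 -0.01 -0.  ] w 0.0514 g 0.0 q [ 0.17  0.6  -0.33  1.89  0.29  0.69 -0.51]
grip s -0.1007 lat -0.0012 z 0.0014 | F along 0.7 lat 1.3 z 0.4 | pitch of x 0.03 deg yaw 79.65
```

servo_tool --turn '[[0,0,0],[0,0,0],[0,0,0]]' --slide '[[-0.03,0,-0.03],[-0.03,0,-0.03],[-0.03,0,-0.03]]' --hand '[0.6,0.6,0.6]'

```text
clock: 14.15
tcp_pos: [0.5871, -0.0176, 0.0356]
orientation: [2.413, 2.011, 0.0]
contact_force: [0.0, -0.3, -0.6]
grip_width: 0.0514
gripper_force: 0.0
```

```bash
python3 - <<'E'
from h import *
rel()
E
```

```text
14.15 tcp [ 0.5871 -0.0176  0.0356] xyaw 79.63 z [ 0. -0. -1.] F [ 0.  -0.3 -0.6] M [-0.02 -0.03 -0.02] w 0.0514 g 0.0 q [ 0.17  0.61 -0.33  1.89  0.29  0.69 -0.51]
grip s -0.1013 lat 0.0003 z -0.0004 | F along -0.3 lat -0.1 z -0.6 | pitch of x 0.00 deg yaw 79.63
```

servo_tool --turn '[[0,0,0],[0,0,0],[0,0,0],[0,0,0],[0,0,0],[0,0,0]]' --slide '[[0,0,0],[0,0,0],[0,0,0],[0,0,0],[0,0,0],[0,0,0]]' --hand '[0.4,0.2,0,0,0,0]' --squeeze 40

```text
clock: 14.9
tcp_pos: [0.5871, -0.0176, 0.0355]
orientation: [2.413, 2.011, 0.0]
contact_force: [0.4, -0.7, 0.5]
grip_width: 0.0149
gripper_force: 38.9
```

```bash
python3 - <<'E'
from h import *
rel()
E
```

```text
14.9 tcp [ 0.5871 -0.0176  0.0355] xyaw 79.62 z [ 0.  0. -1.] F [ 0.4 -0.7  0.5] M [-0.05 -0.11 -0.1 ] w 0.0149 g 38.9 q [ 0.17  0.61 -0.33  1.89  0.29  0.69 -0.51]
grip s -0.1013 lat 0.0003 z -0.0005 | F along -0.6 lat -0.5 z 0.5 | pitch of x 0.00 deg yaw 79.62
```

servo_tool --turn '[[0,0,0],[0,0,0],[0,0,0],[0,0,0],[0,0,0],[0,0,0]]' --slide '[[0.02,0.1,0],[0.04,0.2,0],[0.05,0.3,0],[0.07,0.4,0],[0.09,0.49,0],[0.09,0.49,0]]' --hand '[0,0,0,0,0,0]'

```text
clock: 15.65
tcp_pos: [0.5893, -0.0054, 0.0353]
orientation: [2.414, 2.008, -0.004]
contact_force: [0.4, -5.7, 1.8]
grip_width: 0.0147
gripper_force: 39.0
```

```bash
python3 - <<'E'
from h import *
rel()
E
```

```text
15.65 tcp [ 0.5893 -0.0054  0.0353] xyaw 79.52 z [-0.001 -0.003 -1.   ] F [ 0.4 -5.7  1.8] M [-1.08  0.06 -0.1 ] w 0.0147 g 39.0 q [ 0.15  0.61 -0.32  1.89  0.29  0.69 -0.53]
grip s -0.0888 lat 0.0003 z -0.0007 | F along -5.5 lat -1.4 z 1.8 | pitch of x -0.17 deg yaw 79.52
```

servo_tool --turn '[[0,0,0],[0,0,0],[0,0,0],[0,0,0],[0,0,0],[0,0,0]]' --slide '[[0.03,0.1,0.02],[0.05,0.2,0.02],[0.07,0.3,0.02],[0.09,0.4,0.02],[0.11,0.5,0.02],[0.13,0.6,0.02]]' --hand '[0,0,0,0,0,0]'

```text
clock: 16.4
tcp_pos: [0.5926, 0.0116, 0.0355]
orientation: [2.414, 2.008, -0.007]
contact_force: [-0.9, -7.8, 2.2]
grip_width: 0.0145
gripper_force: 39.0
```

```bash
python3 - <<'E'
from h import *
rel()
E
```

```text
16.4 tcp [0.5926 0.0116 0.0355] xyaw 79.49 z [-0.003 -0.004 -1.   ] F [-0.9 -7.8  2.2] M [-1.47  0.25 -0.01] w 0.0145 g 39.0 q [ 0.12  0.61 -0.32  1.88  0.29  0.7  -0.56]
grip s -0.0715 lat 0.0001 z -0.0005 | F along -7.8 lat -0.6 z 2.2 | pitch of x -0.26 deg yaw 79.49
```

servo_tool --turn '[[0,0,0],[0,0,0],[0,0,0],[0,0,0],[0,0,0],[0,0,0]]' --slide '[[0.02,0.1,0.02],[0.04,0.2,0.02],[0.05,0.3,0.02],[0.07,0.4,0.02],[0.09,0.5,0.02],[0.1,0.57,0.02]]' --hand '[0,0,0,0,0,0]'

```text
clock: 17.15
tcp_pos: [0.5956, 0.0292, 0.0359]
orientation: [2.414, 2.008, -0.007]
contact_force: [-0.5, -7.7, -0.6]
grip_width: 0.0148
gripper_force: 38.9
```

```bash
python3 - <<'E'
from h import *
o,M=rel()
p,d=r.grab_frame("side"); rodfit("side",p,d,o["tcp_pos"],A)
E
```

```text
17.15 tcp [0.5956 0.0292 0.0359] xyaw 79.51 z [-0.003 -0.004 -1.   ] F [-0.5 -7.7 -0.6] M [-1.46  0.13 -0.03] w 0.0148 g 38.9 q [ 0.09  0.62 -0.32  1.87  0.29  0.71 -0.59]
grip s -0.0537 lat 0.0004 z -0.0001 | F along -7.6 lat -0.9 z -0.6 | pitch of x -0.23 deg yaw 79.51
 side 93 s [-0.0115 -0.0091  0.0462  0.0503]
  0.025 n23 z(vplane) -4.1 lat(hplane) -4.2 depthlat 7.0 depthz95 8.5
  0.035 n45 z(vplane) 2.1 lat(hplane) 1.5 depthlat 2.3 depthz95 11.7
  0.045 n18 z(vplane) 2.4 lat(hplane) -0.3 depthlat 1.4 depthz95 9.1
```

servo_tool --turn '[[0,0,0],[0,0,0],[0,0,0],[0,0,0],[0,0,0]]' --slide '[[0.01,0.07,0],[0.03,0.14,0],[0.04,0.2,0],[0.05,0.26,0],[0.05,0.26,0]]' --hand '[0,0,0,0,0]'

```text
clock: 17.82
tcp_pos: [0.5973, 0.0379, 0.0359]
orientation: [2.414, 2.009, -0.005]
contact_force: [-1.0, -5.1, -1.8]
grip_width: 0.0145
gripper_force: 38.9
```

```bash
python3 - <<'E'
from h import *
rel()
E
```

```text
17.82 tcp [0.5973 0.0379 0.0359] xyaw 79.55 z [-0.002 -0.002 -1.   ] F [-1.  -5.1 -1.8] M [-1.09 -0.01 -0.08] w 0.0145 g 38.9 q [ 0.08  0.62 -0.33  1.86  0.29  0.71 -0.6 ]
grip s -0.0448 lat 0.0003 z -0.0001 | F along -5.2 lat 0.1 z -1.8 | pitch of x -0.16 deg yaw 79.55
```

servo_tool --turn '[[0,0,0],[0,0,0],[0,0,0]]' --slide '[[0.01,0.05,0],[0.02,0.1,0],[0.02,0.1,0]]' --hand '[0,0,0]'

```text
clock: 18.2
tcp_pos: [0.598, 0.0415, 0.036]
orientation: [2.414, 2.01, -0.004]
contact_force: [-0.3, -5.0, -2.4]
grip_width: 0.0148
gripper_force: 38.9
```

```bash
python3 - <<'E'
from h import *
rel()
E
```

```text
18.2 tcp [0.598  0.0415 0.036 ] xyaw 79.57 z [-0.002 -0.002 -1.   ] F [-0.3 -5.  -2.4] M [-1.06  0.07 -0.08] w 0.0148 g 38.9 q [ 0.07  0.62 -0.33  1.86  0.29  0.71 -0.6 ]
grip s -0.0412 lat 0.0003 z -0.0000 | F along -5.0 lat -0.7 z -2.4 | pitch of x -0.11 deg yaw 79.57
```

servo_tool --turn '[[0,0,0],[0,0,0],[0,0,0]]' --slide '[[0.01,0.03,0],[0.01,0.07,0],[0.01,0.07,0]]' --hand '[0,0,0]'

```text
clock: 18.58
tcp_pos: [0.5982, 0.0428, 0.036]
orientation: [2.414, 2.01, -0.005]
contact_force: [0.2, -7.2, -2.5]
grip_width: 0.0145
gripper_force: 39.0
```

servo_tool --turn '[[0,0,0],[0,0,0],[0,0,0]]' --slide '[[0.01,0.03,0],[0.01,0.07,0],[0.01,0.07,0]]' --hand '[0,0,0]'

```text
clock: 18.95
tcp_pos: [0.5982, 0.0428, 0.036]
orientation: [2.414, 2.007, -0.009]
contact_force: [-0.9, -11.7, -0.5]
grip_width: 0.0144
gripper_force: 39.1
```

```bash
python3 - <<'E'
from h import *
rel()
E
```

```text
18.95 tcp [0.5982 0.0428 0.036 ] xyaw 79.48 z [-0.003 -0.005 -1.   ] F [ -0.9 -11.7  -0.5] M [-2.35  0.32  0.04] w 0.0144 g 39.1 q [ 0.07  0.62 -0.32  1.86  0.29  0.71 -0.61]
grip s -0.0398 lat 0.0003 z -0.0000 | F along -11.6 lat -1.2 z -0.5 | pitch of x -0.32 deg yaw 79.48
```

The collar has bedded: the position has stopped changing and the force is rising. I'll press to about 17.5 N in total, of which about 5 N is drag.

servo_tool --turn '[[0,0,0],[0,0,0],[0,0,0],[0,0,0]]' --slide '[[0,0.03,0],[0.01,0.06,0],[0.01,0.08,0],[0.01,0.08,0]]' --hand '[0,0,0,0]'

```text
clock: 19.45
tcp_pos: [0.5981, 0.0428, 0.0359]
orientation: [2.415, 2.004, -0.013]
contact_force: [-3.5, -14.7, 2.4]
grip_width: 0.0147
gripper_force: 39.2
```

```bash
python3 - <<'E'
from h import *
rel(); r.grab_frame("side"); rel()
E
```

```text
19.45 tcp [0.5981 0.0428 0.0359] xyaw 79.39 z [-0.004 -0.008 -1.   ] F [ -3.5 -14.7   2.4] M [-3.25  0.46  0.08] w 0.0147 g 39.2 q [ 0.06  0.62 -0.32  1.86  0.29  0.71 -0.61]
grip s -0.0397 lat 0.0003 z -0.0001 | F along -15.1 lat 0.8 z 2.4 | pitch of x -0.49 deg yaw 79.39
19.5 tcp [0.5982 0.0429 0.0359] xyaw 79.39 z [-0.004 -0.008 -1.   ] F [ -2.2 -17.4   1.6] M [-3.28  0.48  0.05] w 0.0149 g 39.2 q [ 0.06  0.62 -0.32  1.86  0.29  0.71 -0.61]
grip s -0.0397 lat 0.0003 z -0.0001 | F along -17.5 lat -1.0 z 1.6 | pitch of x -0.48 deg yaw 79.39
```

servo_tool --turn '[[0,0,0],[0,0,0],[0,0,0],[0,0,0],[0,0,0]]' --slide '[[0,0,0],[0,0,0],[-0.01,-0.08,0],[-0.03,-0.17,0],[-0.03,-0.17,0]]' --hand '[0,0,0,0,0]'

```text
clock: 20.12
tcp_pos: [0.5982, 0.0428, 0.0361]
orientation: [2.414, 2.01, -0.003]
contact_force: [0.3, -7.1, -4.4]
grip_width: 0.0142
gripper_force: 39.0
```

servo_tool --turn '[[0,0,0],[0,0,0],[0,0,0],[0,0,0]]' --slide '[[0,0,0],[0,0,0],[0,0,0],[0,0,0]]' --hand '[0.3,0.5,0.5,0.5]'

```text
clock: 20.62
tcp_pos: [0.5988, 0.0451, 0.0368]
orientation: [-2.412, -2.012, -0.001]
contact_force: [0.3, -0.5, 0.4]
grip_width: 0.043
gripper_force: 0.0
```

```bash
python3 - <<'E'
from h import *
rel()
E
```

```text
20.62 tcp [0.5988 0.0451 0.0368] xyaw 79.66 z [ 0.  0. -1.] F [ 0.3 -0.5  0.4] M [-0.   -0.05  0.03] w 0.043 g 0.0 q [ 0.07  0.62 -0.33  1.86  0.29  0.71 -0.61]
grip s -0.0375 lat 0.0001 z 0.0008 | F along -0.5 lat -0.4 z 0.4 | pitch of x 0.03 deg yaw 79.66
```

Released. I'll lift clear, back away and check that the rod is home.

servo_tool --turn '[[0,0,0],[0,0,0],[0,0,0],[0,0,0],[0,0,0],[0,0,0],[0,0,0],[0,0,0]]' --slide '[[0,0,0.5],[0,0,1.5],[0,0,2.5],[0,0,3.5],[0,-1.5,4],[0,-3,4.5],[0,-4.5,5],[0,-4.5,5]]' --hand '[0.5,0.5,0.5,0.5,0.5,0.5,0.5,0.5]'

```text
clock: 21.62
tcp_pos: [0.5992, -0.0959, 0.1889]
orientation: [2.417, 2.0, 0.001]
contact_force: [-0.2, -0.2, 1.0]
grip_width: 0.043
gripper_force: 0.0
```

```bash
python3 - <<'E'
from h import *
o,M=rel(); n="side"
p,d=r.grab_frame(n); cv2.imwrite("pics/side8.png",cv2.resize(p[200:360,130:330],None,fx=3,fy=3)[:,:,::-1])
c=proj(n,[SEAT-.05*U])[0].astype(int); X,C,uv=cloud(n,p,d,(c[0]-50,c[1]-40,c[0]+50,c[1]+40)); H=cv2.cvtColor(p,cv2.COLOR_RGB2HSV)[uv[:,1],uv[:,0]].astype(int); q=X-SEAT; s=q@U;l=q@N
k=(np.abs(l)<.02)&(np.abs(q[:,2])<.022)&(s<.005)
for nm,kk in(("copper",k&(H[:,0]<14)&(H[:,1]>120)&(H[:,2]>80)),("dark",k&(H[:,2]<75))):
    if kk.sum()>4: print(nm,kk.sum(),"s",np.percentile(s[kk],[0,3,25,50,75,97,100]).round(4))
E
```

```text
21.62 tcp [ 0.5992 -0.0959  0.1889] xyaw 79.2 z [ 0.003 -0.003 -1.   ] F [-0.2 -0.2  1. ] M [ 0.08 -0.02 -0.01] w 0.043 g 0.0 q [ 0.32  0.43 -0.35  1.75  0.18  0.99 -0.29]
grip s -0.1761 lat -0.0257 z 0.1529 | F along -0.2 lat 0.2 z 1.0 | pitch of x -0.12 deg yaw 79.20
copper 42 s [-0.0689 -0.0683 -0.0431 -0.0094 -0.0069 -0.0046 -0.0037]
dark 124 s [-0.0689 -0.0669 -0.0549 -0.0401 -0.0249 -0.0141 -0.0127]
```

View pics/side8.png

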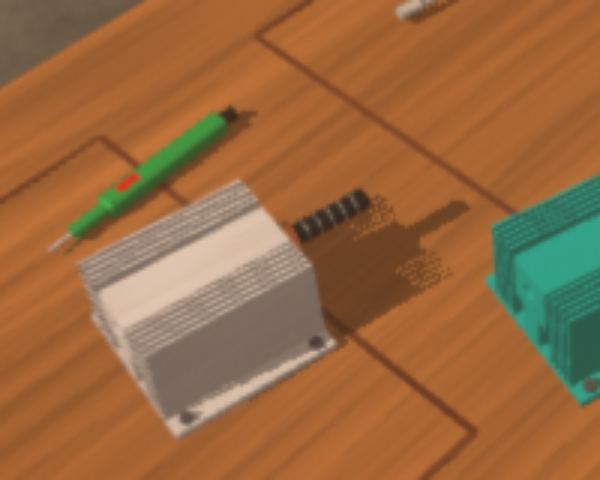

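The picture shows the handle up against the sink face, with a sliver of collar at about (293,228) and nothing disturbed. The handle end measures s = -0.069, so the collar is at about -0.003. That matches the stop felt under force if the seat ring stands about 4 mm proud of the sink face, so the rod is home.

```bash
python3 -c "
from bench import r
print(r.hand_in())"
```

```text
the job is handed in; nothing more can be done
None
```

The rod is home in the heat sink's bore with its collar on the brass seat, pressed at about 11–12 N (estimated: wrist force less drag) and let go. Nothing else looked disturbed, and the job is handed in; no verdict came back.

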